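Sort the field samples into their colour trays

TASK

Sort the five sample containers on the table into the trays by cap colour: both orange-capped pots into the orange tray, both green-capped vials into the green tray and the blue-capped jar into the blue tray, each standing upright on the floor of a bay of its own. Set them down gently, never drop one or tip one over, and leave the roll of tape and the highlighter where they lie.

Things in the scene. Friction and masses are not known exactly. Their poses are not given: they have to be found in the camera images.
- orange_pot_a: Wide short sample pot with an orange cap. Loose, about 60 g, stands upright on the table at the start; frosted round body, screw cap of bright orange. Cap 44 mm across (body 40 mm), whole height 52 mm, the cap being the top 22 mm. Origin: centre of its underside; z up along its axis. Any yaw: it is round. One of two alike.
- orange_pot_b: Wide short sample pot with an orange cap. Loose, about 60 g, stands upright on the table at the start; frosted round body, screw cap of bright orange. Cap 44 mm across (body 40 mm), whole height 52 mm, the cap being the top 22 mm. Origin: centre of its underside; z up along its axis. Any yaw: it is round. One of two alike.
- green_vial_a: Slim tall sample vial with a green cap. Loose, about 40 g, stands upright on the table at the start; frosted round body, screw cap of green. Cap 30 mm across (body 26 mm), whole height 64 mm, the cap being the top 24 mm. Origin: centre of its underside; z up along its axis. Any yaw: it is round. One of two alike.
- green_vial_b: Slim tall sample vial with a green cap. Loose, about 40 g, stands upright on the table at the start; frosted round body, screw cap of green. Cap 30 mm across (body 26 mm), whole height 64 mm, the cap being the top 24 mm. Origin: centre of its underside; z up along its axis. Any yaw: it is round. One of two alike.
- blue_jar: Sample jar with a blue cap, the only one. Loose, about 50 g, stands upright on the table at the start; frosted round body, screw cap of blue. Cap 36 mm across (body 32 mm), whole height 58 mm, the cap being the top 22 mm. Origin: centre of its underside; z up along its axis. Any yaw: it is round.
- orange_tray: Fixed shallow tray, orange floor and end lips, white walls. Outside 76 (x) by 139 (y) mm plus a 12 mm lip at each y end; walls 5 thick, 18 high, floor 5 thick. A 5 mm middle wall, 18 high, parts it into two bays, each 66 (x) by 62 (y) mm inside, centres at y = +33.5 and -33.5 mm; one container per bay. Origin: centre of the underside, on the table; x short side, y long side.
- green_tray: Fixed shallow tray, green floor and end lips, white walls. Outside 76 (x) by 139 (y) mm plus a 12 mm lip at each y end; walls 5 thick, 18 high, floor 5 thick. A 5 mm middle wall, 18 high, parts it into two bays, each 66 (x) by 62 (y) mm inside, centres at y = +33.5 and -33.5 mm; one container per bay. Origin: centre of the underside, on the table; x short side, y long side.
- blue_tray: Fixed shallow tray, blue floor and end lips, white walls. Outside 76 (x) by 139 (y) mm plus a 12 mm lip at each y end; walls 5 thick, 18 high, floor 5 thick. A 5 mm middle wall, 18 high, parts it into two bays, each 66 (x) by 62 (y) mm inside, centres at y = +33.5 and -33.5 mm; one container per bay. Origin: centre of the underside, on the table; x short side, y long side.
- tape_roll: Bystander, leave alone: roll of beige tape lying flat, 70 mm across, 44 mm hole, 20 mm high. Origin: centre of its underside.
- highlighter: Bystander, leave alone: flat yellow highlighter with a black cap, lying along its x axis, about 130 mm long, 22 mm wide, 14 mm high. Origin: on its underside, near mid length.
There are look-alikes about, which are no part of the job. Of the things shaped like the blue_jar, the blue one is meant. What is shaped like the green_vial_a but red is not meant.

How it is judged:
By the outcome, as a careful person would: the job done as asked, in the order asked, and still so for the second after the job is handed in, with the robot touching nothing.
It also fails if it takes over 102 s, if anything falls off the work surface, if the arm or the gripper's body presses on something with over 40 N, if the wrist force passes 120 N, or if a joint passes its speed limit or range.

ROBOT

A 6-joint arm with a two-finger parallel gripper is mounted at the origin on the work surface. World frame = base frame: x ahead of the robot, y to its left, z up, the work surface at z = 0. Lengths are in m, angles in degrees, forces in N, time in s.
With the tool pointing down it reaches from about 0.375 to 0.9 m from the base axis. Payload 3.1 kg.
Tool frame: the origin (TCP) lies midway between the tips of the shut fingers; the grasp point (between the pads) lies 19 mm behind it (bot.hold_point_z is the distance from the TCP to the grasp point, in m); z points along the fingers, y is the line along which they close (so a half turn about z gives the same grasp; the last joint's range is limited). The gripper opens to 87 mm and grips with 3 to 60 N. Pads are 19 mm wide; open, the fingers measure 117 mm over their backs; the gripper's body (75 mm by 190 mm) begins 51 mm behind the grasp point.
Start: joints at [-86.946, 30.224, 82.088, -0, 67.689, -10.227], TCP at [0.144, -0.608, 0.223] pointing down, gripper open.
Joint ranges: [-176.69, 176.69], [-43.24, 126.21], [12.49, 139.97], [-82, 262], [0, 151.66], [-163.58, 163.58]. Speed limits (degrees/s): [159.86, 159.86, 180, 180, 180, 180].

INTERFACE

Orientations are given as a 3x3 rotation matrix whose columns are the frame's x, y, z axes.
In Python, from rig import read_state, optics, order, bot gives the robot as it stands.
- The arm moves only by the tool drive_tool, never from a script. Its argument "steps" is a list of rows, each a list of 7 numbers: the finger opening in mm, from 0 to 87, then the shift along the tool's x, y, z normalised to -1 to 1, where 1 is 0.12 m, then the turn, a rotation vector about the tool's x, y, z normalised to -1 to 1, where 1 is 1.5 rad. In form: [[jaw, tx, ty, tz, ax, ay, az], ...]. A call has 1 to 8 rows; each row is the pose to reach, as a shift and turn from the pose commanded when the call began, along the tool's axes at that moment; what a row does not reach only later rows make up. A row lasts 1/10 s, in which the tool goes at most 50 mm and 8.59 degrees, less where a joint would pass 70% of its speed; a pose out of reach is approached as far as the arm can. A call with a number of a shift or a turn outside -1 to 1 is refused whole. A call with a gripper value outside its range is refused whole. The fingers move at their own pace and stop on an object; the grip force is fixed at half the most. Time passes only in rows, so rows that repeat a pose let the fingers close. It gives the time, the measured TCP pose, the force, the opening and the grip force at its end, in the units of the state.
- read_state(): the state, without advancing time (a new reading comes with each control period).
- optics.capture(name): name is "scene" or "top" or "wrist"; returns a dict with "color" (420x560x3 uint8, blue, green, red), "range_z" (420x560 float32, m along the optical axis (not along the pixel's ray), 0 where there is no reading), "fx", "fy", "cx", "cy" (pixels), "rvec" (rotation vector, rad) and "tvec" (3), from world to camera coordinates, as OpenCV has them. Camera axes: x right, y down, z forward; pixel columns grow to the right and rows downward; lengths in m; the calibration is good to about 2 mm. A picture is of the moment at which its call begins.
- order.hand_in(): hands the job in; it is judged then, once.
The state is a dict: "time_s": time; "joint_positions": joint angles; "qvel": joint speeds; "tau": joint torques, N m; "position": TCP position; "tcp_rot": TCP orientation; "force": force on the tool from outside, world axes, zero at the start; "moment": the same for the moment, N m; "opening": opening from 0.0 (shut) to 1.0 (fully open); "grasp_force": force on a finger pad.
Only numpy, scipy, OpenCV 4.12 (cv2) and the standard library are available. Lean on these libraries where they do the work, as an engineer would, in place of code of your own. Each camera call takes 0.05 s, during which the arm holds its last target. There are 200 camera calls.

## Working session

There is one attempt and no reset: what is moved stays moved. The work goes in short steps, Python scripts to look and compute and a tool call to move; the robot and the scene stay as the last step left them, time stands still between calls to the robot, and variables do not carry over. Pictures are saved under pics/ and viewed, at most 14 in all, crops included, and the job is handed in when it is done.

Besides the shell and the picture viewer there is one more tool, called by a JSON object that holds its "method" and its "body", one argument or row to a line. drive_tool: Moves the arm, as the interface text tells. Scaled input: -1 to 1 covers 0.12 m each way for a shift and 1.5 rad each way for a turn. Its arguments: {"type":"object","properties":{"steps":{"type":"array"}},"required":["steps"]}

```bash
mkdir -p pics; ls; python3 - <<'E'
from rig import read_state, optics, bot
import cv2
s=read_state(); print(s['time_s'],s['position'],s['tcp_rot'],s['opening'],bot.hold_point_z)
for n in('top','scene'):
    c=optics.capture(n); cv2.imwrite(f'pics/{n}0.png',c['color']); print(n,c['fx'],c['cx'],c['cy'],c['rvec'],c['tvec'])
E
```

```text
pics
0.0 [ 0.14358226 -0.60753     0.22157838] [[ 9.73256845e-01  2.29719618e-01 -1.00571839e-04]
 [ 2.29719284e-01 -9.73254475e-01  2.18557920e-03]
 [ 4.04188425e-04 -2.15023320e-03 -9.99997607e-01]] 0.998770562189042 0.0187
top 412.0451244473537 275.8916365077599 209.16222734710945 [ 2.16920216 -2.1031319   0.22700639] [-0.02624108  0.55836332  0.84247771]
scene 384.16886218622955 275.0617325668252 209.8896061385596 [ 0.59633076  2.67512992 -1.10500968] [ 0.51176604 -0.15051087  0.98623524]
```

View pics/top0.png

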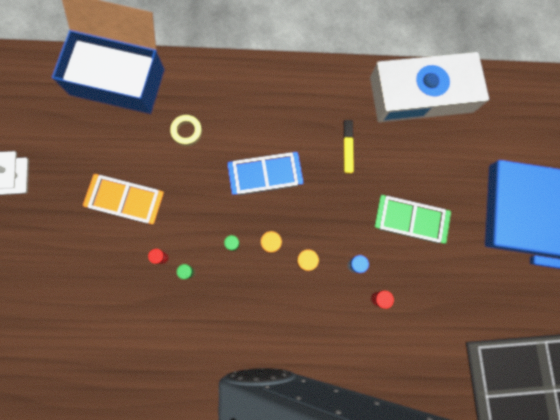

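View pics/scene0.png

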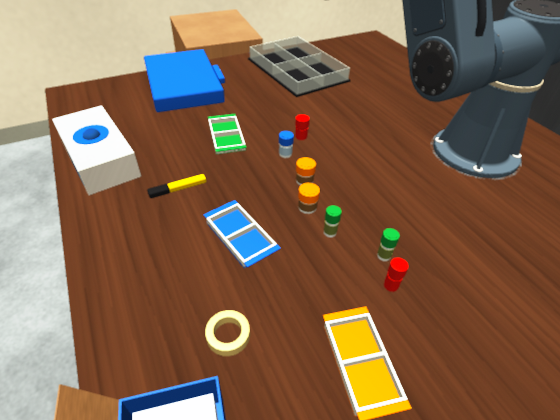

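Top view: orange caps are at (271,242) and (308,260), green at (231,243) and (184,272), and blue at (360,264). The red decoys are at (156,256) and (385,299). Trays are at orange (123,199), blue (265,173) and green (413,219). The scene view agrees, with the containers upright.

```bash
cat > h.py <<'E'
from rig import read_state, optics
import cv2, numpy as np
def cast(c,uv,z):
    R=cv2.Rodrigues(np.array(c['rvec'],float))[0]; t=np.array(c['tvec'],float).ravel()
    o=-R.T@t; d=R.T@np.array([(uv[0]-c['cx'])/c['fx'],(uv[1]-c['cy'])/c['fy'],1])
    return (o+d*(z-o[2])/d[2])
HUE=dict(orange=(10,28),green=(45,85),blue=(98,118))
def blobs(c,col,amin=60):
    hsv=cv2.cvtColor(c['color'],cv2.COLOR_BGR2HSV); lo,hi=HUE[col]
    m=cv2.inRange(hsv,(lo,130,110),(hi,255,255))
    n,l,s,ce=cv2.connectedComponentsWithStats(m)
    return [(ce[i],s[i,4],l==i) for i in range(1,n) if s[i,4]>=amin]
E
python3 - <<'E'
from h import *
H=dict(orange=.052,green=.064,blue=.058)
for n in('top','scene'):
  c=optics.capture(n); print(n)
  for col in HUE:
    for ce,a,m in blobs(c,col):
      if a>5000: continue
      print(col,ce.round(1),a,'cap',cast(c,ce,H[col]).round(4)[:2],'floor',cast(c,ce,.005).round(4)[:2])
E
```

```text
top
orange [302.9  56.9] 70 cap [ 0.9228 -0.0618] floor [ 0.9511 -0.0657]
orange [265.9  77.3] 2223 cap [0.8677 0.0228] floor [0.893  0.0234]
orange [29.9 69.3] 141 cap [0.8636 0.5596] floor [0.8887 0.5889]
orange [521.   87.8] 282 cap [ 0.8672 -0.5748] floor [ 0.8925 -0.6062]
orange [292.9 101. ] 149 cap [ 0.8117 -0.0407] floor [ 0.834  -0.0436]
orange [176.3 106.9] 67 cap [0.7864 0.2226] floor [0.8074 0.2338]
orange [ 24.2 132.1] 218 cap [0.7132 0.5516] floor [0.7303 0.5804]
orange [255.4 140.4] 1558 cap [0.7138 0.0413] floor [0.7309 0.0429]
orange [375.6 156.7] 1186 cap [ 0.6859 -0.229 ] floor [ 0.7015 -0.242 ]
orange [506.9 148.1] 731 cap [ 0.7177 -0.5298] floor [ 0.735  -0.5588]
orange [ 37.6 142.8] 126 cap [0.6895 0.5191] floor [0.7053 0.5462]
orange [152.5 149.6] 468 cap [0.6835 0.2677] floor [0.699  0.2813]
orange [454.5 145.2] 60 cap [ 0.7199 -0.4095] floor [ 0.7373 -0.4321]
orange [101.7 149.6] 102 cap [0.6794 0.3784] floor [0.6947 0.398 ]
orange [464.4 155.7] 130 cap [ 0.696  -0.4309] floor [ 0.7121 -0.4546]
orange [529.6 159.2] 103 cap [ 0.6934 -0.5801] floor [ 0.7094 -0.
[... 3399 characters left out ...]
0.1834] floor [ 0.5673 -0.2616]
green [333.3 210.5] 150 cap [0.4862 0.0851] floor [0.4481 0.0375]
green [391. 234.] 177 cap [0.4229 0.1798] floor [0.3777 0.1431]
blue [183.5  79.6] 3827 cap [ 0.5945 -0.5596] floor [ 0.5718 -0.6673]
blue [ 90.2 134.2] 509 cap [ 0.8722 -0.3781] floor [ 0.8776 -0.4674]
blue [285.7 137.6] 189 cap [ 0.4558 -0.1769] floor [ 0.419  -0.2457]
blue [219.8 208.1] 148 cap [ 0.6788 -0.0165] floor [ 0.6646 -0.069 ]
blue [230.9 222.2] 541 cap [0.6727 0.0273] floor [ 0.6579 -0.0208]
blue [249.5 243.1] 656 cap [0.6609 0.0883] floor [0.6449 0.0464]
blue [261.9 255.4] 211 cap [0.6524 0.1228] floor [0.6355 0.0844]
blue [181.5 395.1] 628 cap [0.8402 0.2877] floor [0.8424 0.2661]
```

```bash
sed -i "s/(lo,130,110)/(lo,140,190 if col=='orange' else 90)/; s/green=(45,85)/green=(38,90)/" h.py
python3 - <<'E'
from h import *
H=dict(orange=.052,green=.064,blue=.058)
c=optics.capture('top')
for col in HUE:
    for ce,a,m in blobs(c,col,80):
      f=cast(c,ce,.005)
      if a>5000 or not(.37<f[0]<.7 and abs(f[1])<.45): continue
      (cc,r)=cv2.minEnclosingCircle(np.argwhere(m)[:,::-1].astype(np.float32))
      # top of cap: mask centroid
      print(col,ce.round(1),a,round(r,1),'cap',cast(c,ce,H[col]).round(4)[:2],'mec',cast(c,cc,H[col]).round(4)[:2],'floor',f.round(4)[:2])
for u,v in[(271,242),(308,260),(231,243),(184,271),(360,264),(109,195),(265,173),(413,219)]:
    print(u,v,c['range_z'][v,u], cv2.cvtColor(c['color'],cv2.COLOR_BGR2HSV)[v,u])
E
```

```text
orange [ 89.8 190. ] 146 17.3 cap [0.5876 0.3943] mec [0.5875 0.3928] floor [0.5979 0.4147]
orange [108.9 194.8] 621 17.5 cap [0.5783 0.3523] mec [0.5779 0.3521] floor [0.5881 0.3705]
orange [137.6 202.3] 632 17.3 cap [0.564  0.2896] mec [0.5635 0.2898] floor [0.573  0.3044]
orange [156.1 207.2] 153 17.2 cap [0.5546 0.2493] mec [0.5559 0.2538] floor [0.5632 0.262 ]
orange [270.8 241.3] 343 10.4 cap [0.4887 0.    ] mec [4.887e-01 1.000e-04] floor [ 0.4938 -0.0006]
orange [307.8 259.7] 347 10.5 cap [ 0.4518 -0.0799] mec [ 0.4519 -0.0799] floor [ 0.4549 -0.0848]
blue [297.9 167.5] 103 15.3 cap [ 0.6527 -0.0547] mec [ 0.6515 -0.0527] floor [ 0.6684 -0.0588]
blue [279.3 170.5] 557 16.1 cap [ 0.6444 -0.0139] mec [ 0.6443 -0.0132] floor [ 0.6596 -0.0155]
blue [231.5 177.4] 118 15.8 cap [0.6251 0.0899] mec [0.6248 0.0889] floor [0.6391 0.0946]
blue [250.4 174.9] 568 16.4 cap [0.6321 0.0491] mec [0.6318 0.0499] floor [0.6466 0.0513]
271 242 0.8835757 [ 24 159 244]
308 260 0.876807 [ 25 155 244]
231 243 0.866102 [ 66 128 229]
184 271 0.8527141 [ 65 133 225]
360 264 0.87155634 [103 134 245]
109 195 0.9401017 [ 21 186 244]
265 173 0.9433739 [105  12 245]
413 219 0.9375565 [ 72  11 241]
```

{"method": "drive_tool", "body": {
  "steps": [
    [87, 0.554, -0.896, 0, 0, 0, -0.78],
    [87, 0.554, -0.896, 0, 0, 0, -0.78],
    [87, 0.554, -0.896, 0, 0, 0, -0.78],
    [87, 0.554, -0.896, 0, 0, 0, -0.78],
    [87, 0.554, -0.896, 0, 0, 0, -0.78],
    [87, 0.554, -0.896, 0, 0, 0, -0.78],
    [87, 0.554, -0.896, 0, 0, 0, -0.78],
    [87, 0.554, -0.896, 0, 0, 0, -0.78]
  ]
}}

```text
time_s: 1.05
position: [0.1837, -0.4883, 0.2226]
tcp_rot: [[0.163, 0.987, -0.0], [0.987, -0.163, -0.0], [-0.0, -0.0, -1.0]]
force: [0.1, -0.7, -0.5]
opening: 1.001
grasp_force: 0.0
```

```bash
cat >> h.py <<'E'
HT=dict(orange=.052,green=.064,blue=.058)
def caps(c,col):
    hsv=cv2.cvtColor(c['color'],cv2.COLOR_BGR2HSV); lo,hi=HUE[col]
    m=cv2.inRange(hsv,(lo,100,190),(hi,255,255))
    n,l,s,ce=cv2.connectedComponentsWithStats(m)
    return [(ce[i].round(1),s[i,4],cast(c,ce[i],HT[col]).round(4)[:2],cast(c,ce[i],.005).round(4)[:2]) for i in range(1,n) if 70<s[i,4]<900]
E
python3 - <<'E'
from h import *
c=optics.capture('top')
for col in('green','blue'):
  for b in caps(c,col):print(col,*b)
s=read_state();print(s['time_s'],s['position'],s['tcp_rot'].round(3) if hasattr(s['tcp_rot'],'round') else s['tcp_rot'],s['force'])
E
```

```text
green [379.7 211.1] 123 [ 0.56   -0.2326] [ 0.5713 -0.2492]
green [398.1 215.5] 596 [ 0.5518 -0.2724] [ 0.5625 -0.2918]
green [426.9 222.1] 591 [ 0.5393 -0.3344] [ 0.5492 -0.358 ]
green [445.6 226.6] 112 [ 0.5307 -0.3749] [ 0.54   -0.4012]
green [231.2 242.2] 135 [0.4829 0.0833] [0.4889 0.0882]
green [183.8 271. ] 136 [0.42   0.1782] [0.4218 0.1895]
blue [433.4  80.3] 624 [ 0.874  -0.3654] [ 0.9032 -0.3884]
blue [297.7 167.5] 149 [ 0.6526 -0.0542] [ 0.6683 -0.0583]
blue [279.2 170.6] 630 [ 0.644  -0.0137] [ 0.6592 -0.0153]
blue [250.3 175. ] 643 [0.6319 0.0492] [0.6463 0.0514]
blue [231.7 177.7] 142 [0.6243 0.0894] [0.6383 0.0941]
blue [359.8 263.6] 225 [ 0.4466 -0.1897] [ 0.4498 -0.202 ]
blue [546.8 261.1] 205 [ 0.4639 -0.5939] [ 0.4682 -0.6307]
1.1 [ 0.18357556 -0.48825256  0.22254685] [[ 0.16   0.987 -0.   ]
 [ 0.987 -0.16   0.   ]
 [ 0.    -0.    -1.   ]] [-0.53114844 -0.26454866 -0.03540971]
```

{"method": "drive_tool", "body": {
  "steps": [
    [70, 0.45, 0.3, 0, 0, 0, -0.1126],
    [70, 0.945, 0.604, 0, 0, 0, -0.1126],
    [70, 0.945, 0.604, 0, 0, 0, -0.1126],
    [70, 0.945, 0.604, 0, 0, 0, -0.1126]
  ]
}}

```text
time_s: 1.5
position: [0.2758, -0.3845, 0.2224]
tcp_rot: [[-0.002, 1.0, -0.0], [1.0, 0.002, 0.003], [0.003, -0.0, -1.0]]
force: [-0.0, -1.0, 0.9]
opening: 0.814
grasp_force: 0.0
```

{"method": "drive_tool", "body": {
  "steps": [
    [70, 0.33, 0.2, 0, 0, 0, 0],
    [70, 0.66, 0.4, 0, 0, 0, 0],
    [70, 1, 0.6, 0, 0, 0, 0],
    [70, 1, 0.6, 0, 0, 0, 0]
  ]
}}

```text
time_s: 1.9
position: [0.347, -0.2641, 0.2224]
tcp_rot: [[-0.004, 1.0, -0.001], [1.0, 0.004, 0.003], [0.003, -0.001, -1.0]]
force: [-0.1, 0.0, 1.2]
opening: 0.803
grasp_force: 0.0
```

{"method": "drive_tool", "body": {
  "steps": [
    [70, 0.33, 0.2, 0, 0, 0, 0],
    [70, 0.66, 0.4, 0, 0, 0, 0],
    [70, 1, 0.6, 0, 0, 0, 0],
    [70, 1, 0.6, 0, 0, 0, 0],
    [70, 1, 0.6, 0, 0, 0, 0]
  ]
}}

```text
time_s: 2.4
position: [0.4187, -0.1491, 0.2227]
tcp_rot: [[-0.002, 1.0, 0.0], [1.0, 0.002, -0.001], [-0.001, 0.0, -1.0]]
force: [1.2, -0.9, -0.6]
opening: 0.802
grasp_force: 0.0
```

{"method": "drive_tool", "body": {
  "steps": [
    [70, 0.3, 0.14, 0, 0, 0, 0],
    [70, 0.576, 0.276, 0, 0, 0, 0],
    [70, 0.576, 0.276, 0, 0, 0, 0],
    [70, 0.576, 0.276, 0.2, 0, 0, 0],
    [70, 0.576, 0.276, 0.4, 0, 0, 0],
    [70, 0.576, 0.276, 0.4, 0, 0, 0]
  ]
}}

```text
time_s: 3.0
position: [0.449, -0.0812, 0.1724]
tcp_rot: [[0.003, 1.0, -0.006], [1.0, -0.003, 0.002], [0.002, -0.006, -1.0]]
force: [-1.0, -0.1, 0.4]
opening: 0.804
grasp_force: 0.0
```

```bash
python3 - <<'E'
from h import *
c=optics.capture('wrist'); cv2.imwrite('pics/w1.png',c['color'])
for b in blobs(c,'orange',300): print(b[0].round(1),b[1],cast(c,b[0],.052).round(4))
s=read_state();print(s['time_s'],s['position'])
E
```

```text
[339.   88.3] 1642 [0.4938 0.0043 0.052 ]
[280.1 199. ] 648 [ 0.4504 -0.0808  0.052 ]
3.05 [ 0.45004624 -0.08134643  0.17367274]
```

View pics/w1.png

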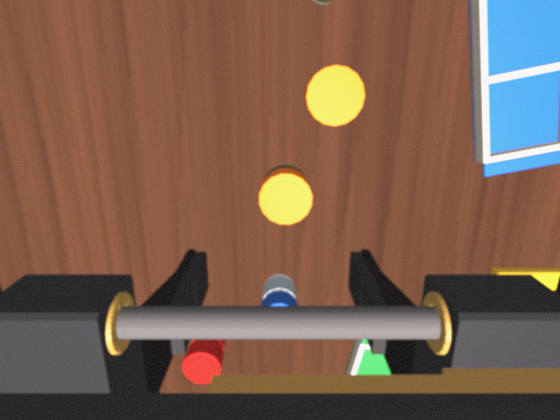

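The wrist view shows pot B's cap at (286,199) and pot A's at (336,95), which agrees with the top-view positions.

{"method": "drive_tool", "body": {
  "steps": [
    [70, 0, 0, 0.3, 0, 0, 0],
    [70, 0, 0, 0.6, 0, 0, 0],
    [70, 0, 0, 0.8, 0, 0, 0],
    [70, 0, 0, 0.9, 0, 0, 0],
    [70, 0, 0, 0.9, 0, 0, 0],
    [70, 0, 0, 0.9, 0, 0, 0]
  ]
}}

```text
time_s: 3.65
position: [0.4521, -0.081, 0.0674]
tcp_rot: [[0.002, 1.0, 0.002], [1.0, -0.002, -0.001], [-0.001, 0.002, -1.0]]
force: [1.5, -0.2, 1.2]
opening: 0.804
grasp_force: 0.0
```

Down 45 mm more (tips at 22 mm), then close.

{"method": "drive_tool", "body": {
  "steps": [
    [70, 0.005, 0, 0.15, 0, 0, 0],
    [70, 0.005, 0, 0.3, 0, 0, 0],
    [70, 0.005, 0, 0.38, 0, 0, 0],
    [70, 0.005, 0, 0.38, 0, 0, 0],
    [50, 0.005, 0, 0.38, 0, 0, 0],
    [40, 0.005, 0, 0.38, 0, 0, 0],
    [40, 0.005, 0, 0.38, 0, 0, 0],
    [40, 0.005, 0, 0.38, 0, 0, 0]
  ]
}}

```text
time_s: 4.45
position: [0.4518, -0.0792, 0.0214]
tcp_rot: [[0.0, 1.0, 0.001], [1.0, -0.0, -0.001], [-0.001, 0.001, -1.0]]
force: [0.9, 0.7, 0.6]
opening: 0.531
grasp_force: 0.4
```

{"method": "drive_tool", "body": {
  "steps": [
    [30, 0, 0, 0, 0, 0, 0],
    [30, 0, 0, 0, 0, 0, 0],
    [30, 0, 0, 0, 0, 0, 0],
    [30, 0, 0, -0.1, 0, 0, 0],
    [30, 0, 0, -0.3, 0, 0, 0],
    [30, 0, 0, -0.6, 0, 0, 0],
    [30, 0, 0, -0.9, 0, 0, 0],
    [30, 0, 0, -0.9, 0, 0, 0]
  ]
}}

```text
time_s: 5.25
position: [0.4535, -0.0799, 0.1323]
tcp_rot: [[-0.0, 1.0, 0.007], [1.0, 0.0, -0.003], [-0.003, 0.007, -1.0]]
force: [1.1, 0.4, -0.9]
opening: 0.496
grasp_force: 30.0
```

{"method": "drive_tool", "body": {
  "steps": [
    [30, 0.15, 0.05, 0, 0, 0, 0],
    [30, 0.4, 0.12, 0, 0, 0, 0],
    [30, 0.7, 0.2, 0, 0, 0, 0],
    [30, 1, 0.3, 0, 0, 0, 0]
  ]
}}

```text
time_s: 5.65
position: [0.486, 0.0421, 0.1277]
tcp_rot: [[0.001, 1.0, -0.003], [1.0, -0.001, 0.0], [0.0, -0.003, -1.0]]
force: [0.8, -0.1, 0.0]
opening: 0.497
grasp_force: 30.0
```

{"method": "drive_tool", "body": {
  "steps": [
    [30, 0.33, 0.1, 0, 0, 0, 0],
    [30, 0.66, 0.2, 0, 0, 0, 0],
    [30, 1, 0.3, 0, 0, 0, 0]
  ]
}}

```text
time_s: 5.95
position: [0.5223, 0.1624, 0.1274]
tcp_rot: [[0.0, 1.0, -0.003], [1.0, -0.0, -0.001], [-0.001, -0.003, -1.0]]
force: [0.1, -0.6, -0.9]
opening: 0.496
grasp_force: 30.0
```

{"method": "drive_tool", "body": {
  "steps": [
    [30, 0.33, 0.1, 0, 0, 0, 0],
    [30, 0.66, 0.2, 0, 0, 0, 0],
    [30, 0.9, 0.27, 0, 0, 0, 0],
    [30, 1, 0.3, 0, 0, 0, 0],
    [30, 1, 0.3, 0, 0, 0, 0],
    [30, 1, 0.3, 0, 0, 0, 0]
  ]
}}

```text
time_s: 6.55
position: [0.5581, 0.2797, 0.1278]
tcp_rot: [[0.0, 1.0, -0.003], [1.0, -0.0, -0.002], [-0.002, -0.003, -1.0]]
force: [0.4, -1.1, -0.7]
opening: 0.494
grasp_force: 30.0
```

{"method": "drive_tool", "body": {
  "steps": [
    [30, 0.25, 0.08, 0, 0, 0, 0],
    [30, 0.5, 0.16, 0, 0, 0, 0],
    [30, 0.757, 0.25, 0, 0, 0, 0],
    [30, 0.757, 0.25, 0.1, 0, 0, 0],
    [30, 0.757, 0.25, 0.3, 0, 0, 0],
    [30, 0.757, 0.25, 0.5, 0, 0, 0],
    [30, 0.757, 0.25, 0.5, 0, 0, 0],
    [30, 0.757, 0.25, 0.5, 0, 0, 0]
  ]
}}

```text
time_s: 7.35
position: [0.5888, 0.3697, 0.0683]
tcp_rot: [[0.002, 1.0, -0.003], [1.0, -0.002, -0.001], [-0.001, -0.003, -1.0]]
force: [1.5, -1.0, -1.0]
opening: 0.494
grasp_force: 30.0
```

```bash
python3 - <<'E'
from h import *
c=optics.capture('scene'); cv2.imwrite('pics/s1.png',c['color'][200:,150:])
print(read_state()['position'])
E
```

```text
[0.58975929 0.37051929 0.06952773]
```

View pics/s1.png

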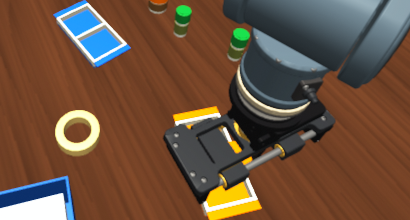

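The gripper is over the far bay of the orange tray, at about (215,165) in the crop. I'll lower gently.

{"method": "drive_tool", "body": {
  "steps": [
    [30, 0, 0, 0.1, 0, 0, 0],
    [30, 0, 0, 0.2, 0, 0, 0],
    [30, 0, 0, 0.27, 0, 0, 0],
    [30, 0, 0, 0.31, 0, 0, 0],
    [30, 0, 0, 0.33, 0, 0, 0],
    [30, 0, 0, 0.345, 0, 0, 0],
    [30, 0, 0, 0.345, 0, 0, 0],
    [30, 0, 0, 0.345, 0, 0, 0]
  ]
}}

```text
time_s: 8.2
position: [0.5896, 0.372, 0.0279]
tcp_rot: [[-0.0, 1.0, 0.001], [1.0, 0.0, 0.0], [0.0, 0.001, -1.0]]
force: [-1.2, -0.1, -0.2]
opening: 0.499
grasp_force: 30.0
```

{"method": "drive_tool", "body": {
  "steps": [
    [30, 0, 0, 0.006, 0, 0, 0],
    [30, 0, 0, 0.012, 0, 0, 0],
    [30, 0, 0, 0.012, 0, 0, 0],
    [30, 0, 0, 0.012, 0, 0, 0]
  ]
}}

```text
time_s: 8.6
position: [0.5896, 0.3719, 0.0265]
tcp_rot: [[0.0, 1.0, 0.001], [1.0, -0.0, 0.0], [0.0, 0.001, -1.0]]
force: [-0.2, 0.0, 0.9]
opening: 0.495
grasp_force: 30.0
```

{"method": "drive_tool", "body": {
  "steps": [
    [30, 0, 0, 0.006, 0, 0, 0],
    [30, 0, 0, 0.01, 0, 0, 0],
    [30, 0, 0, 0.01, 0, 0, 0],
    [30, 0, 0, 0.01, 0, 0, 0]
  ]
}}

```text
time_s: 9.0
position: [0.5896, 0.3719, 0.0265]
tcp_rot: [[0.0, 1.0, 0.001], [1.0, -0.0, 0.0], [0.0, 0.001, -1.0]]
force: [-1.9, -1.3, 6.8]
opening: 0.499
grasp_force: 30.0
```

Contact, so release and rise.

{"method": "drive_tool", "body": {
  "steps": [
    [50, 0, 0, 0, 0, 0, 0],
    [62, 0, 0, 0, 0, 0, 0],
    [62, 0, 0, 0, 0, 0, 0],
    [62, 0, 0, -0.1, 0, 0, 0],
    [62, 0, 0, -0.4, 0, 0, 0],
    [62, 0, 0, -0.7, 0, 0, 0],
    [70, 0, 0, -0.7, 0, 0, 0]
  ]
}}

```text
time_s: 9.7
position: [0.5935, 0.3737, 0.1157]
tcp_rot: [[-0.0, 1.0, 0.012], [1.0, -0.0, 0.005], [0.005, 0.012, -1.0]]
force: [-0.0, -0.2, 1.0]
opening: 0.746
grasp_force: 0.0
```

{"method": "drive_tool", "body": {
  "steps": [
    [70, -0.4, -0.1, 0, 0, 0, 0],
    [70, -0.8, -0.2, 0, 0, 0, 0],
    [70, -1, -0.27, 0, 0, 0, 0]
  ]
}}

```text
time_s: 10.0
position: [0.5552, 0.2488, 0.1088]
tcp_rot: [[0.001, 1.0, -0.002], [1.0, -0.001, -0.002], [-0.002, -0.002, -1.0]]
force: [0.7, -0.1, -1.0]
opening: 0.804
grasp_force: 0.0
```

{"method": "drive_tool", "body": {
  "steps": [
    [70, -0.4, -0.1, 0, 0, 0, 0],
    [70, -0.8, -0.2, 0, 0, 0, 0],
    [70, -1, -0.27, 0, 0, 0, 0]
  ]
}}

```text
time_s: 10.3
position: [0.5231, 0.1288, 0.1089]
tcp_rot: [[0.002, 1.0, -0.002], [1.0, -0.002, -0.001], [-0.001, -0.002, -1.0]]
force: [0.9, -0.6, 0.3]
opening: 0.804
grasp_force: 0.0
```

{"method": "drive_tool", "body": {
  "steps": [
    [70, -0.4, -0.1, 0, 0, 0, 0],
    [70, -0.8, -0.2, 0, 0, 0, 0],
    [70, -1, -0.27, 0, 0, 0, 0],
    [70, -1, -0.27, 0, 0, 0, 0],
    [70, -1, -0.27, 0, 0, 0, 0]
  ]
}}

```text
time_s: 10.8
position: [0.4923, 0.0115, 0.1091]
tcp_rot: [[0.002, 1.0, 0.0], [1.0, -0.002, 0.0], [0.0, 0.0, -1.0]]
force: [-0.1, 0.3, 0.4]
opening: 0.806
grasp_force: 0.0
```

{"method": "drive_tool", "body": {
  "steps": [
    [70, -0.096, -0.03, 0, 0, 0, 0],
    [70, -0.096, -0.03, 0.2, 0, 0, 0],
    [70, -0.096, -0.03, 0.45, 0, 0, 0],
    [70, -0.096, -0.03, 0.65, 0, 0, 0],
    [70, -0.096, -0.03, 0.72, 0, 0, 0],
    [70, -0.096, -0.03, 0.725, 0, 0, 0],
    [60, -0.096, -0.03, 0.725, 0, 0, 0],
    [50, -0.096, -0.03, 0.725, 0, 0, 0]
  ]
}}

```text
time_s: 11.6
position: [0.4893, 0.0003, 0.0229]
tcp_rot: [[-0.001, 1.0, 0.002], [1.0, 0.001, -0.001], [-0.001, 0.002, -1.0]]
force: [-0.0, -0.2, 0.2]
opening: 0.697
grasp_force: 0.0
```

{"method": "drive_tool", "body": {
  "steps": [
    [30, 0, 0, 0, 0, 0, 0],
    [30, 0, 0, 0, 0, 0, 0],
    [30, 0, 0, 0, 0, 0, 0],
    [30, 0, 0, 0, 0, 0, 0],
    [30, 0, 0, -0.1, 0, 0, 0],
    [30, 0, 0, -0.4, 0, 0, 0],
    [30, 0, 0, -0.7, 0, 0, 0],
    [30, 0, 0, -0.85, 0, 0, 0]
  ]
}}

```text
time_s: 12.4
position: [0.4893, 0.0001, 0.1268]
tcp_rot: [[0.0, 1.0, 0.003], [1.0, -0.0, -0.001], [-0.001, 0.003, -1.0]]
force: [0.5, 0.6, -1.7]
opening: 0.501
grasp_force: 30.0
```

{"method": "drive_tool", "body": {
  "steps": [
    [30, 0.15, 0.05, 0, 0, 0, 0],
    [30, 0.45, 0.12, 0, 0, 0, 0],
    [30, 0.846, 0.2325, 0, 0, 0, 0]
  ]
}}

```text
time_s: 12.7
position: [0.516, 0.1014, 0.1248]
tcp_rot: [[0.004, 1.0, -0.001], [1.0, -0.004, -0.0], [-0.0, -0.001, -1.0]]
force: [1.1, -0.2, 0.0]
opening: 0.497
grasp_force: 30.0
```

{"method": "drive_tool", "body": {
  "steps": [
    [30, 0.3, 0.08, 0, 0, 0, 0],
    [30, 0.6, 0.16, 0, 0, 0, 0],
    [30, 0.846, 0.2325, 0, 0, 0, 0]
  ]
}}

```text
time_s: 13.0
position: [0.5439, 0.2053, 0.1244]
tcp_rot: [[-0.001, 1.0, -0.001], [1.0, 0.001, 0.0], [0.0, -0.001, -1.0]]
force: [0.4, 0.1, -0.7]
opening: 0.499
grasp_force: 30.0
```

{"method": "drive_tool", "body": {
  "steps": [
    [30, 0.3, 0.08, 0, 0, 0, 0],
    [30, 0.6, 0.16, 0, 0, 0, 0],
    [30, 0.846, 0.2325, 0, 0, 0, 0],
    [30, 0.846, 0.2325, 0, 0, 0, 0],
    [30, 0.846, 0.2325, 0.2, 0, 0, 0],
    [30, 0.846, 0.2325, 0.4, 0, 0, 0],
    [30, 0.846, 0.2325, 0.4, 0, 0, 0],
    [30, 0.846, 0.2325, 0.4, 0, 0, 0]
  ]
}}

```text
time_s: 13.8
position: [0.5716, 0.3041, 0.0759]
tcp_rot: [[0.001, 1.0, -0.002], [1.0, -0.001, -0.001], [-0.001, -0.002, -1.0]]
force: [0.9, 0.6, -0.1]
opening: 0.497
grasp_force: 30.0
```

{"method": "drive_tool", "body": {
  "steps": [
    [30, 0.005, 0.01, 0.13, 0, 0, 0],
    [30, 0.005, 0.01, 0.26, 0, 0, 0],
    [30, 0.005, 0.01, 0.34, 0, 0, 0],
    [30, 0.005, 0.01, 0.38, 0, 0, 0],
    [30, 0.005, 0.01, 0.395, 0, 0, 0],
    [30, 0.005, 0.01, 0.402, 0, 0, 0],
    [30, 0.005, 0.01, 0.407, 0, 0, 0],
    [30, 0.005, 0.01, 0.407, 0, 0, 0]
  ]
}}

```text
time_s: 14.6
position: [0.5735, 0.3055, 0.0277]
tcp_rot: [[0.0, 1.0, 0.0], [1.0, -0.0, 0.0], [0.0, 0.0, -1.0]]
force: [-2.4, -0.8, 3.2]
opening: 0.496
grasp_force: 30.0
```

{"method": "drive_tool", "body": {
  "steps": [
    [30, 0, 0, 0.005, 0, 0, 0],
    [30, 0, 0, 0.008, 0, 0, 0],
    [30, 0, 0, 0.008, 0, 0, 0]
  ]
}}

```text
time_s: 14.9
position: [0.5735, 0.3055, 0.0277]
tcp_rot: [[-0.0, 1.0, 0.0], [1.0, 0.0, 0.0], [0.0, 0.0, -1.0]]
force: [-3.8, -1.0, 8.7]
opening: 0.493
grasp_force: 30.0
```

{"method": "drive_tool", "body": {
  "steps": [
    [50, 0, 0, 0, 0, 0, 0],
    [62, 0, 0, 0, 0, 0, 0],
    [62, 0, 0, 0, 0, 0, 0],
    [62, 0, 0, -0.1, 0, 0, 0],
    [62, 0, 0, -0.4, 0, 0, 0],
    [62, 0, 0, -0.75, 0, 0, 0],
    [62, 0, 0, -0.75, 0, 0, 0]
  ]
}}

```text
time_s: 15.6
position: [0.5781, 0.3072, 0.123]
tcp_rot: [[-0.0, 1.0, 0.013], [1.0, -0.0, 0.004], [0.004, 0.013, -1.0]]
force: [2.0, 1.0, 0.6]
opening: 0.711
grasp_force: 0.0
```

{"method": "drive_tool", "body": {
  "steps": [
    [60, -0.35, -0.14, 0, 0, 0, 0],
    [60, -0.7, -0.28, 0, 0, 0, 0],
    [60, -0.925, -0.377, 0, 0, 0, 0]
  ]
}}

```text
time_s: 15.9
position: [0.5264, 0.1925, 0.1161]
tcp_rot: [[0.0, 1.0, -0.001], [1.0, -0.0, -0.001], [-0.001, -0.001, -1.0]]
force: [0.9, -0.6, 0.5]
opening: 0.693
grasp_force: 0.0
```

{"method": "drive_tool", "body": {
  "steps": [
    [60, -0.35, -0.14, 0, 0, 0, 0],
    [60, -0.7, -0.28, 0, 0, 0, 0],
    [60, -0.925, -0.377, 0, 0, 0, 0],
    [60, -0.925, -0.377, 0, 0, 0, 0],
    [60, -0.925, -0.377, 0, 0, 0, 0]
  ]
}}

```text
time_s: 16.4
position: [0.4834, 0.0831, 0.1164]
tcp_rot: [[0.002, 1.0, 0.001], [1.0, -0.002, 0.0], [0.0, 0.001, -1.0]]
force: [1.0, 0.0, -0.1]
opening: 0.69
grasp_force: 0.0
```

```bash
python3 - <<'E'
from h import *
c=optics.capture('top'); cv2.imwrite('pics/t2.png',c['color'])
for col in HUE:
  for b in caps(c,col):
    if .37<b[2][0]<.68: print(col,*b)
print(read_state()['position'])
E
```

```text
green [379.6 211.1] 125 [ 0.5599 -0.2324] [ 0.5712 -0.2491]
green [398.2 215.4] 590 [ 0.552  -0.2726] [ 0.5627 -0.292 ]
green [426.9 222.1] 585 [ 0.5393 -0.3345] [ 0.5492 -0.3581]
green [445.8 226.6] 114 [ 0.5309 -0.3752] [ 0.5402 -0.4015]
blue [297.8 167.6] 146 [ 0.6525 -0.0544] [ 0.6682 -0.0585]
blue [279.2 170.6] 627 [ 0.6441 -0.0138] [ 0.6593 -0.0153]
blue [251.2 173.3] 550 [0.6358 0.0475] [0.6505 0.0496]
blue [230.6 170.7] 80 [0.6399 0.0926] [0.6548 0.0974]
blue [359.8 263.6] 226 [ 0.4466 -0.1896] [ 0.4498 -0.2019]
blue [546.7 261.1] 214 [ 0.4639 -0.5937] [ 0.4682 -0.6305]
[0.48381713 0.08369167 0.11635271]
```

View pics/t2.png

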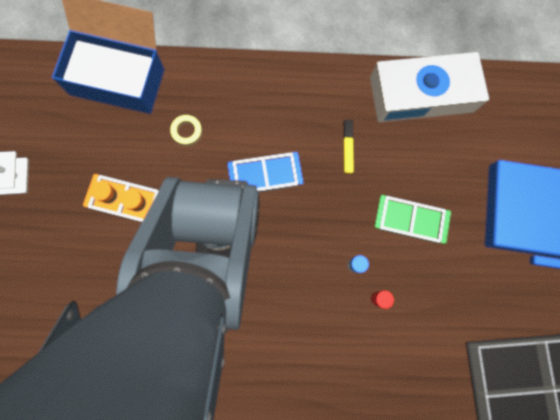

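Both orange pots stand in their bays at (105,190) and (133,202). Next is the first green vial.

{"method": "drive_tool", "body": {
  "steps": [
    [60, 0, 0, 0.2, 0, 0, 0],
    [60, 0, 0, 0.4, 0, 0, 0],
    [60, 0, 0, 0.6, 0, 0, 0],
    [60, 0, 0, 0.68, 0, 0, 0],
    [60, 0, 0, 0.695, 0, 0, 0],
    [50, 0, 0, 0.695, 0, 0, 0],
    [40, 0, 0, 0.695, 0, 0, 0],
    [36, 0, 0, 0.695, 0, 0, 0]
  ]
}}

```text
time_s: 17.25
position: [0.4837, 0.0835, 0.0336]
tcp_rot: [[-0.0, 1.0, 0.002], [1.0, 0.0, -0.0], [-0.0, 0.002, -1.0]]
force: [-0.2, 0.8, -0.1]
opening: 0.504
grasp_force: 0.0
```

{"method": "drive_tool", "body": {
  "steps": [
    [20, 0, 0, 0, 0, 0, 0],
    [20, 0, 0, 0, 0, 0, 0],
    [20, 0, 0, 0, 0, 0, 0],
    [20, 0, 0, 0, 0, 0, 0],
    [20, 0, 0, 0, 0, 0, 0],
    [20, 0, 0, -0.1, 0, 0, 0],
    [20, 0, 0, -0.4, 0, 0, 0],
    [20, 0, 0, -0.7, 0, 0, 0]
  ]
}}

```text
time_s: 18.05
position: [0.4817, 0.0835, 0.1172]
tcp_rot: [[0.0, 1.0, -0.003], [1.0, -0.0, 0.0], [0.0, -0.003, -1.0]]
force: [0.8, -0.4, -0.8]
opening: 0.337
grasp_force: 29.9
```

{"method": "drive_tool", "body": {
  "steps": [
    [20, -0.15, 0.02, -0.1, 0, 0, 0],
    [20, -0.45, 0.06, -0.1, 0, 0, 0],
    [20, -0.92, 0.137, -0.1, 0, 0, 0]
  ]
}}

```text
time_s: 18.35
position: [0.4976, -0.0193, 0.1299]
tcp_rot: [[-0.004, 1.0, 0.0], [1.0, 0.004, 0.0], [0.0, 0.0, -1.0]]
force: [0.9, -0.3, -1.0]
opening: 0.331
grasp_force: 29.9
```

{"method": "drive_tool", "body": {
  "steps": [
    [20, -0.3, 0.04, 0, 0, 0, 0],
    [20, -0.6, 0.08, 0, 0, 0, 0],
    [20, -0.92, 0.137, 0, 0, 0, 0]
  ]
}}

```text
time_s: 18.65
position: [0.5138, -0.1314, 0.129]
tcp_rot: [[0.0, 1.0, -0.001], [1.0, -0.0, 0.001], [0.001, -0.001, -1.0]]
force: [0.0, 0.1, -1.8]
opening: 0.337
grasp_force: 29.9
```

{"method": "drive_tool", "body": {
  "steps": [
    [20, -0.3, 0.04, 0, 0, 0, 0],
    [20, -0.6, 0.08, 0, 0, 0, 0],
    [20, -0.92, 0.137, 0, 0, 0, 0]
  ]
}}

```text
time_s: 18.95
position: [0.5302, -0.2416, 0.1289]
tcp_rot: [[0.0, 1.0, -0.001], [1.0, -0.0, 0.001], [0.001, -0.001, -1.0]]
force: [1.0, 0.1, 0.8]
opening: 0.332
grasp_force: 29.9
```

{"method": "drive_tool", "body": {
  "steps": [
    [20, -0.3, 0.04, 0, 0, 0, 0],
    [20, -0.6, 0.08, 0, 0, 0, 0],
    [20, -0.92, 0.137, 0, 0, 0, 0],
    [20, -0.92, 0.137, 0.1, 0, 0, 0],
    [20, -0.92, 0.137, 0.3, 0, 0, 0],
    [20, -0.92, 0.137, 0.45, 0, 0, 0],
    [20, -0.92, 0.137, 0.45, 0, 0, 0],
    [20, -0.92, 0.137, 0.45, 0, 0, 0]
  ]
}}

```text
time_s: 19.75
position: [0.5471, -0.3504, 0.0746]
tcp_rot: [[-0.0, 1.0, -0.001], [1.0, 0.0, 0.001], [0.001, -0.001, -1.0]]
force: [0.1, -0.9, -0.4]
opening: 0.332
grasp_force: 29.9
```

{"method": "drive_tool", "body": {
  "steps": [
    [20, -0.063, 0.016, 0, 0, 0, 0],
    [20, -0.063, 0.016, 0.1, 0, 0, 0],
    [20, -0.063, 0.016, 0.2, 0, 0, 0],
    [20, -0.063, 0.016, 0.26, 0, 0, 0],
    [20, -0.063, 0.016, 0.285, 0, 0, 0],
    [20, -0.063, 0.016, 0.295, 0, 0, 0],
    [20, -0.063, 0.016, 0.302, 0, 0, 0],
    [20, -0.063, 0.016, 0.302, 0, 0, 0]
  ]
}}

```text
time_s: 20.55
position: [0.5496, -0.3588, 0.0387]
tcp_rot: [[0.0, 1.0, 0.0], [1.0, -0.0, -0.0], [-0.0, 0.0, -1.0]]
force: [0.6, -0.5, 0.5]
opening: 0.332
grasp_force: 29.9
```

{"method": "drive_tool", "body": {
  "steps": [
    [20, 0, 0, 0.005, 0, 0, 0],
    [20, 0, 0, 0.01, 0, 0, 0],
    [20, 0, 0, 0.01, 0, 0, 0]
  ]
}}

```text
time_s: 20.85
position: [0.5498, -0.359, 0.0382]
tcp_rot: [[0.0, 1.0, 0.001], [1.0, -0.0, -0.001], [-0.001, 0.001, -1.0]]
force: [-0.2, 1.4, 4.6]
opening: 0.334
grasp_force: 29.9
```

{"method": "drive_tool", "body": {
  "steps": [
    [35, 0, 0, 0, 0, 0, 0],
    [48, 0, 0, 0, 0, 0, 0],
    [48, 0, 0, 0, 0, 0, 0],
    [48, 0, 0, -0.1, 0, 0, 0],
    [48, 0, 0, -0.4, 0, 0, 0],
    [55, 0, 0, -0.75, 0, 0, 0],
    [55, 0, 0, -0.75, 0, 0, 0]
  ]
}}

```text
time_s: 21.55
position: [0.553, -0.3618, 0.1343]
tcp_rot: [[0.0, 1.0, 0.01], [1.0, 0.0, -0.009], [-0.009, 0.01, -1.0]]
force: [0.3, -0.8, 0.7]
opening: 0.614
grasp_force: 0.0
```

{"method": "drive_tool", "body": {
  "steps": [
    [60, 0.4, -0.1, 0, 0, 0, 0],
    [60, 0.8, -0.2, 0, 0, 0, 0],
    [60, 1, -0.24, 0, 0, 0, 0]
  ]
}}

```text
time_s: 21.85
position: [0.518, -0.2344, 0.1272]
tcp_rot: [[-0.001, 1.0, -0.003], [1.0, 0.001, 0.003], [0.003, -0.003, -1.0]]
force: [-0.1, -0.4, 0.0]
opening: 0.683
grasp_force: 0.0
```

{"method": "drive_tool", "body": {
  "steps": [
    [60, 0.4, -0.1, 0, 0, 0, 0],
    [60, 0.8, -0.2, 0, 0, 0, 0],
    [60, 1, -0.24, 0, 0, 0, 0]
  ]
}}

```text
time_s: 22.15
position: [0.4889, -0.1147, 0.1273]
tcp_rot: [[-0.002, 1.0, -0.004], [1.0, 0.002, 0.002], [0.002, -0.004, -1.0]]
force: [-0.2, 0.1, -0.2]
opening: 0.69
grasp_force: 0.0
```

{"method": "drive_tool", "body": {
  "steps": [
    [60, 0.4, -0.1, 0, 0, 0, 0],
    [60, 0.8, -0.2, 0, 0, 0, 0],
    [60, 1, -0.24, 0, 0, 0, 0]
  ]
}}

```text
time_s: 22.45
position: [0.4602, 0.0046, 0.1274]
tcp_rot: [[-0.002, 1.0, -0.003], [1.0, 0.002, 0.001], [0.001, -0.003, -1.0]]
force: [-0.1, -0.2, -0.0]
opening: 0.687
grasp_force: 0.0
```

{"method": "drive_tool", "body": {
  "steps": [
    [60, 0.4, -0.1, 0, 0, 0, 0],
    [60, 0.8, -0.2, 0, 0, 0, 0],
    [60, 1, -0.24, 0, 0, 0, 0],
    [60, 1, -0.24, 0, 0, 0, 0],
    [60, 1, -0.24, 0, 0, 0, 0]
  ]
}}

```text
time_s: 22.95
position: [0.4345, 0.1216, 0.1276]
tcp_rot: [[-0.002, 1.0, 0.001], [1.0, 0.002, -0.0], [-0.0, 0.001, -1.0]]
force: [-0.2, 1.2, 0.3]
opening: 0.691
grasp_force: 0.0
```

{"method": "drive_tool", "body": {
  "steps": [
    [60, 0.3, -0.1, 0, 0, 0, 0],
    [60, 0.47, -0.118, 0, 0, 0, 0],
    [60, 0.47, -0.118, 0.1, 0, 0, 0],
    [60, 0.47, -0.118, 0.3, 0, 0, 0],
    [60, 0.47, -0.118, 0.55, 0, 0, 0],
    [60, 0.47, -0.118, 0.72, 0, 0, 0],
    [60, 0.47, -0.118, 0.784, 0, 0, 0],
    [60, 0.47, -0.118, 0.784, 0, 0, 0]
  ]
}}

```text
time_s: 23.75
position: [0.4203, 0.1766, 0.0324]
tcp_rot: [[0.002, 1.0, -0.002], [1.0, -0.002, -0.0], [-0.0, -0.002, -1.0]]
force: [-0.7, -0.2, -1.1]
opening: 0.688
grasp_force: 0.0
```

{"method": "drive_tool", "body": {
  "steps": [
    [48, 0, 0, 0, 0, 0, 0],
    [40, 0, 0, 0, 0, 0, 0],
    [34, 0, 0, 0, 0, 0, 0],
    [20, 0, 0, 0, 0, 0, 0],
    [20, 0, 0, 0, 0, 0, 0],
    [20, 0, 0, 0, 0, 0, 0],
    [20, 0, 0, 0, 0, 0, 0],
    [20, 0, 0, 0, 0, 0, 0]
  ]
}}

```text
time_s: 24.55
position: [0.4204, 0.1778, 0.0335]
tcp_rot: [[-0.0, 1.0, 0.001], [1.0, 0.0, 0.0], [0.0, 0.001, -1.0]]
force: [0.4, -0.1, 6.3]
opening: 0.335
grasp_force: 29.9
```

{"method": "drive_tool", "body": {
  "steps": [
    [20, 0, 0, -0.1, 0, 0, 0],
    [20, 0, 0, -0.35, 0, 0, 0],
    [20, 0, 0, -0.65, 0, 0, 0],
    [20, -0.1, 0.03, -0.83, 0, 0, 0],
    [20, -0.35, 0.1, -0.83, 0, 0, 0],
    [20, -0.65, 0.2, -0.83, 0, 0, 0],
    [20, -0.98, 0.296, -0.83, 0, 0, 0]
  ]
}}

```text
time_s: 25.25
position: [0.4556, 0.0595, 0.1329]
tcp_rot: [[-0.002, 1.0, 0.0], [1.0, 0.002, 0.0], [0.0, 0.0, -1.0]]
force: [1.3, 0.7, -0.2]
opening: 0.331
grasp_force: 30.0
```

{"method": "drive_tool", "body": {
  "steps": [
    [20, -0.3, 0.1, 0, 0, 0, 0],
    [20, -0.65, 0.2, 0, 0, 0, 0],
    [20, -0.98, 0.296, 0, 0, 0, 0]
  ]
}}

```text
time_s: 25.55
position: [0.491, -0.0591, 0.1325]
tcp_rot: [[0.0, 1.0, -0.001], [1.0, -0.0, 0.0], [0.0, -0.001, -1.0]]
force: [-0.1, 0.3, -0.1]
opening: 0.338
grasp_force: 30.0
```

{"method": "drive_tool", "body": {
  "steps": [
    [20, -0.3, 0.1, 0, 0, 0, 0],
    [20, -0.65, 0.2, 0, 0, 0, 0],
    [20, -0.98, 0.296, 0, 0, 0, 0]
  ]
}}

```text
time_s: 25.85
position: [0.5265, -0.1767, 0.1323]
tcp_rot: [[0.0, 1.0, -0.001], [1.0, -0.0, 0.001], [0.001, -0.001, -1.0]]
force: [0.9, 0.8, -0.5]
opening: 0.337
grasp_force: 30.0
```

{"method": "drive_tool", "body": {
  "steps": [
    [20, -0.3, 0.1, 0, 0, 0, 0],
    [20, -0.65, 0.2, 0, 0, 0, 0],
    [20, -0.98, 0.296, 0, 0, 0, 0],
    [20, -0.98, 0.296, 0.1, 0, 0, 0],
    [20, -0.98, 0.296, 0.3, 0, 0, 0],
    [20, -0.98, 0.296, 0.45, 0, 0, 0],
    [20, -0.98, 0.296, 0.45, 0, 0, 0],
    [20, -0.98, 0.296, 0.45, 0, 0, 0]
  ]
}}

```text
time_s: 26.65
position: [0.5616, -0.2919, 0.0782]
tcp_rot: [[-0.0, 1.0, -0.002], [1.0, 0.0, 0.001], [0.001, -0.002, -1.0]]
force: [0.5, -0.6, -0.7]
opening: 0.334
grasp_force: 30.0
```

{"method": "drive_tool", "body": {
  "steps": [
    [20, 0, 0, 0.1, 0, 0, 0],
    [20, 0, 0, 0.2, 0, 0, 0],
    [20, 0, 0, 0.27, 0, 0, 0],
    [20, 0, 0, 0.305, 0, 0, 0],
    [20, 0, 0, 0.32, 0, 0, 0],
    [20, 0, 0, 0.33, 0, 0, 0],
    [20, 0, 0, 0.335, 0, 0, 0],
    [20, 0, 0, 0.335, 0, 0, 0]
  ]
}}

```text
time_s: 27.45
position: [0.5623, -0.2928, 0.0389]
tcp_rot: [[0.0, 1.0, 0.0], [1.0, -0.0, -0.0], [-0.0, 0.0, -1.0]]
force: [-0.0, 0.0, -0.9]
opening: 0.332
grasp_force: 30.0
```

{"method": "drive_tool", "body": {
  "steps": [
    [20, 0, 0, 0.004, 0, 0, 0],
    [20, 0, 0, 0.008, 0, 0, 0],
    [20, 0, 0, 0.008, 0, 0, 0]
  ]
}}

```text
time_s: 27.75
position: [0.5624, -0.293, 0.0386]
tcp_rot: [[-0.0, 1.0, 0.001], [1.0, 0.0, -0.001], [-0.001, 0.001, -1.0]]
force: [-0.1, 1.2, 4.7]
opening: 0.336
grasp_force: 29.9
```

{"method": "drive_tool", "body": {
  "steps": [
    [35, 0, 0, 0, 0, 0, 0],
    [48, 0, 0, 0, 0, 0, 0],
    [48, 0, 0, 0, 0, 0, 0],
    [48, 0, 0, -0.1, 0, 0, 0],
    [48, 0, 0, -0.4, 0, 0, 0],
    [60, 0, 0, -0.75, 0, 0, 0],
    [60, 0, 0, -0.75, 0, 0, 0]
  ]
}}

```text
time_s: 28.45
position: [0.5659, -0.2953, 0.1343]
tcp_rot: [[-0.0, 1.0, 0.01], [1.0, 0.0, -0.008], [-0.008, 0.01, -1.0]]
force: [0.4, -0.6, 0.7]
opening: 0.646
grasp_force: 0.0
```

{"method": "drive_tool", "body": {
  "steps": [
    [64, 0.25, -0.3, 0, 0, 0, 0],
    [64, 0.5, -0.6, 0, 0, 0, 0],
    [64, 0.862, -0.967, 0, 0, 0, 0],
    [64, 0.862, -0.967, 0, 0, 0, 0],
    [64, 0.862, -0.967, 0, 0, 0, 0]
  ]
}}

```text
time_s: 28.95
position: [0.4441, -0.1873, 0.1277]
tcp_rot: [[-0.001, 1.0, -0.002], [1.0, 0.001, 0.002], [0.002, -0.002, -1.0]]
force: [0.4, -0.9, 0.6]
opening: 0.732
grasp_force: 0.0
```

{"method": "drive_tool", "body": {
  "steps": [
    [64, 0, 0, 0.1, 0, 0, 0],
    [64, 0, 0, 0.3, 0, 0, 0],
    [64, 0, 0, 0.55, 0, 0, 0],
    [64, 0, 0, 0.75, 0, 0, 0],
    [64, 0, 0, 0.83, 0, 0, 0],
    [64, 0, 0, 0.833, 0, 0, 0],
    [54, 0, 0, 0.833, 0, 0, 0],
    [44, 0, 0, 0.833, 0, 0, 0]
  ]
}}

```text
time_s: 29.75
position: [0.4472, -0.19, 0.0286]
tcp_rot: [[0.0, 1.0, 0.002], [1.0, -0.0, -0.002], [-0.002, 0.002, -1.0]]
force: [0.8, -0.3, -0.3]
opening: 0.629
grasp_force: 0.0
```

{"method": "drive_tool", "body": {
  "steps": [
    [25, 0, 0, 0, 0, 0, 0],
    [25, 0, 0, 0, 0, 0, 0],
    [25, 0, 0, 0, 0, 0, 0],
    [25, 0, 0, 0, 0, 0, 0],
    [25, 0, 0, 0, 0, 0, 0],
    [25, 0, 0, 0, 0, 0, 0]
  ]
}}

```text
time_s: 30.35
position: [0.4466, -0.1895, 0.0282]
tcp_rot: [[0.0, 1.0, 0.001], [1.0, -0.0, -0.001], [-0.001, 0.001, -1.0]]
force: [-0.6, -0.4, 6.4]
opening: 0.399
grasp_force: 29.8
```

{"method": "drive_tool", "body": {
  "steps": [
    [25, 0, 0, -0.1, 0, 0, 0],
    [25, 0, 0, -0.35, 0, 0, 0],
    [25, 0, 0, -0.65, 0, 0, 0],
    [25, 0.05, 0.1, -0.75, 0, 0, 0],
    [25, 0.25, 0.3, -0.75, 0, 0, 0],
    [25, 0.5, 0.6, -0.75, 0, 0, 0],
    [25, 0.726, 0.885, -0.75, 0, 0, 0]
  ]
}}

```text
time_s: 31.05
position: [0.5528, -0.101, 0.1185]
tcp_rot: [[0.001, 1.0, -0.0], [1.0, -0.001, 0.0], [0.0, -0.0, -1.0]]
force: [0.2, -0.3, -0.7]
opening: 0.407
grasp_force: 29.9
```

{"method": "drive_tool", "body": {
  "steps": [
    [25, 0.25, 0.3, 0, 0, 0, 0],
    [25, 0.5, 0.6, 0, 0, 0, 0],
    [25, 0.726, 0.885, 0, 0, 0, 0],
    [25, 0.726, 0.885, 0, 0, 0, 0],
    [25, 0.726, 0.885, 0.2, 0, 0, 0],
    [25, 0.726, 0.885, 0.4, 0, 0, 0],
    [25, 0.726, 0.885, 0.4, 0, 0, 0],
    [25, 0.726, 0.885, 0.4, 0, 0, 0]
  ]
}}

```text
time_s: 31.85
position: [0.6575, -0.0153, 0.0696]
tcp_rot: [[0.001, 1.0, -0.002], [1.0, -0.001, 0.0], [0.0, -0.002, -1.0]]
force: [-1.3, 0.3, 0.0]
opening: 0.405
grasp_force: 29.9
```

Touchdown is expected near 0.033, so about 36.5 mm further down.

{"method": "drive_tool", "body": {
  "steps": [
    [25, 0, 0.01, 0.1, 0, 0, 0],
    [25, 0, 0.01, 0.18, 0, 0, 0],
    [25, 0, 0.01, 0.24, 0, 0, 0],
    [25, 0, 0.01, 0.28, 0, 0, 0],
    [25, 0, 0.01, 0.295, 0, 0, 0],
    [25, 0, 0.01, 0.303, 0, 0, 0],
    [25, 0, 0.01, 0.303, 0, 0, 0],
    [25, 0, 0.01, 0.303, 0, 0, 0]
  ]
}}

```text
time_s: 32.65
position: [0.6602, -0.015, 0.0336]
tcp_rot: [[0.0, 1.0, 0.001], [1.0, -0.0, -0.0], [-0.0, 0.001, -1.0]]
force: [0.1, -0.3, -0.1]
opening: 0.405
grasp_force: 29.9
```

{"method": "drive_tool", "body": {
  "steps": [
    [25, 0, 0, 0.004, 0, 0, 0],
    [25, 0, 0, 0.008, 0, 0, 0],
    [25, 0, 0, 0.008, 0, 0, 0]
  ]
}}

```text
time_s: 32.95
position: [0.6602, -0.0151, 0.0333]
tcp_rot: [[0.0, 1.0, 0.001], [1.0, -0.0, -0.0], [-0.0, 0.001, -1.0]]
force: [-0.5, -0.4, 3.6]
opening: 0.407
grasp_force: 29.8
```

{"method": "drive_tool", "body": {
  "steps": [
    [42, 0, 0, 0, 0, 0, 0],
    [54, 0, 0, 0, 0, 0, 0],
    [54, 0, 0, 0, 0, 0, 0],
    [54, 0, 0, -0.1, 0, 0, 0],
    [54, 0, 0, -0.4, 0, 0, 0],
    [54, 0, 0, -0.8, 0, 0, 0],
    [54, 0, 0, -1, 0, 0, 0],
    [54, 0, 0, -1, 0, 0, 0]
  ]
}}

```text
time_s: 33.75
position: [0.6631, -0.0155, 0.1582]
tcp_rot: [[0.0, 1.0, 0.011], [1.0, 0.0, -0.002], [-0.002, 0.011, -1.0]]
force: [0.6, -0.8, 0.5]
opening: 0.617
grasp_force: 0.0
```

{"method": "drive_tool", "body": {
  "steps": [
    [54, 0, -0.3, 0, 0, 0, 0],
    [54, 0, -0.6, 0, 0, 0, 0],
    [54, 0, -1, 0, 0, 0, 0],
    [54, 0, -1, 0, 0, 0, 0]
  ]
}}

```text
time_s: 34.15
position: [0.5272, -0.0124, 0.1496]
tcp_rot: [[0.0, 1.0, -0.019], [1.0, 0.0, 0.004], [0.004, -0.019, -1.0]]
force: [-0.2, 0.4, -0.0]
opening: 0.622
grasp_force: 0.0
```

{"method": "drive_tool", "body": {
  "steps": [
    [54, 0, -0.3, 0, 0, 0, 0],
    [54, 0, -0.6, 0, 0, 0, 0],
    [54, 0, -1, 0, 0, 0, 0],
    [54, 0, -1, 0, 0, 0, 0],
    [54, 0, -1, 0, 0, 0, 0],
    [54, 0, -1, 0, 0, 0, 0]
  ]
}}

```text
time_s: 34.75
position: [0.4216, -0.0155, 0.1526]
tcp_rot: [[0.0, 1.0, 0.002], [1.0, -0.0, -0.001], [-0.001, 0.002, -1.0]]
force: [-0.2, -0.0, -0.1]
opening: 0.616
grasp_force: 0.0
```

```bash
python3 - <<'E'
from h import *
c=optics.capture('top'); d=optics.capture('scene')
cv2.imwrite('pics/t3.png',c['color']); cv2.imwrite('pics/s3.png',d['color'])
s=read_state(); print(s['time_s'],s['position'],s['force'])
E
```

```text
34.85 [ 0.42174507 -0.01550241  0.15250381] [ 0.01474563 -0.86108316  0.55884214]
```

View pics/t3.png

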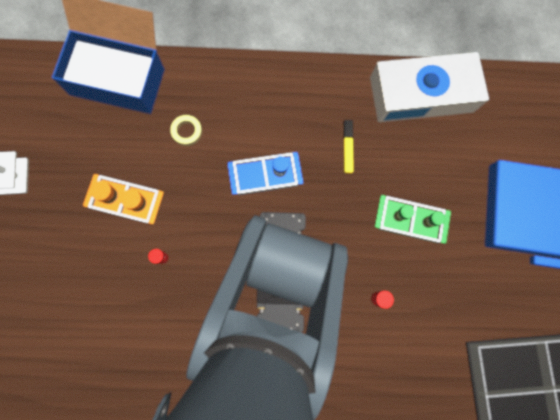

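View pics/s3.png

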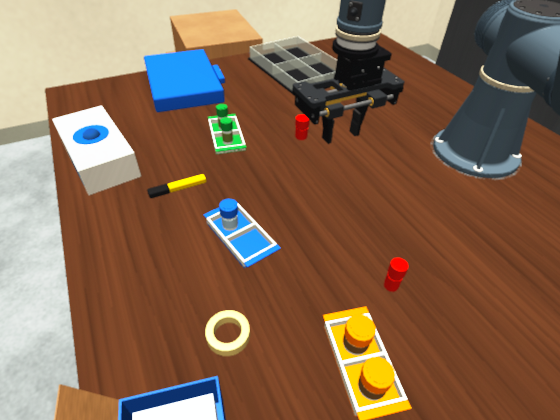

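All five stand upright in their own bays: scene view (360,335) and (377,377) orange, (222,113) and (227,130) green, (229,212) blue. The tape, highlighter and red decoys haven't moved.

```bash
python3 -c "
from rig import order; print(order.hand_in())"
```

```text
the job is handed in; nothing more can be done
None
```

I sorted all five containers, each upright in its own bay of the matching tray, and handed the job in at about 35 s; the tape, highlighter and red look-alikes weren't touched, and the hand-in returned no verdict.

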